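# Return an opal case through the sprung hatch

## Robot

A 7-joint arm with a two-finger parallel gripper is mounted at the origin on the work surface. World frame = base frame: x ahead of the robot, y to its left, z up, the work surface at z = 0. Lengths are in mm, angles in rad, forces in N, time in s.
With the tool pointing down it reaches from about 400 to 875 mm from the base axis. Payload 4.4 kg.
Tool frame: the origin (TCP) lies at the very end of the fingers, on their centre line; the grasp point (between the pads) lies 19 mm behind it (ctrl.grip_point_offset is the distance from the TCP to the grasp point, in mm); z points along the fingers, y is the line along which they close (so a half turn about z gives the same grasp; the last joint's range is limited). The gripper opens to 85 mm and grips with 20 to 120 N. Pads are 22 mm wide; open, the fingers measure 114 mm over their backs; the gripper's body (76 mm by 85 mm) begins 54 mm behind the grasp point. The pads swing forward as they close: fully open they stand 13 mm farther back than shut.
Start: joints at [1.168, 0.628, 0.038, 1.517, -0.027, 0.996, -0.02], TCP at [214.832, -613.486, 231.313] pointing down, gripper open.
Joint ranges: [-3.06, 3.06], [-0.37, 2.12], [-1.25, 1.32], [0.18, 2.47], [-1.1, 4.24], [0.23, 1.98], [-2.94, 2.94]. Speed limits (rad/s): [2.57, 2.57, 3.14, 3.14, 3.14, 3.14, 3.14].

## Interface

Orientations are given as [roll, pitch, yaw] about the fixed x, y, z axes, in that order (R = Rz(yaw) Ry(pitch) Rx(roll)).
In Python, from cell import ctrl gives the robot as it stands.
- The arm moves only by the tool jog_arm, never from a script. Its argument "increments" is one flat list of numbers, 7 for each row, row after row: the finger opening in cm, from 0 to 8.54, then the shift along the tool's x, y, z in cm, then the turn, a rotation vector about the tool's x, y, z in degrees. In form: [fingers, x, y, z, rx, ry, rz, fingers, x, y, z, rx, ry, rz, ...]. A call has 1 to 20 rows; each row is the pose to reach, as a shift and turn from the pose commanded when the call began, along the tool's axes at that moment; what a row does not reach only later rows make up. A row lasts 1/10 s, in which the tool goes at most 50 mm and 8.59 degrees, less where a joint would pass 70% of its speed; a pose out of reach is approached as far as the arm can. A call with a gripper value outside its range is refused whole. The fingers move at their own pace and stop on an object; the grip force is fixed at half the most. Time passes only in rows, so rows that repeat a pose let the fingers close. It gives the time, the measured TCP pose, the force, the opening and the grip force at its end, in the units of the state.
- ctrl.read_state(): the state, without advancing time (a new reading comes with each control period).
- ctrl.get_image(name): name is "scene" or "top"; returns the picture (384x512x3 uint8, red, green, blue); there is no depth.
- ctrl.camera_params(name): a dict with "fx", "fy", "cx", "cy" (pixels), "distortion" ([k1, k2, p1, p2, k3] as OpenCV has them; the pictures are not rectified), "extrinsics" (4x4, takes a point from world to camera coordinates). Camera axes: x right, y down, z forward; pixel columns grow to the right and rows downward; lengths in mm; the calibration is good to about 2 mm. A picture is of the moment at which its call begins. camera_params takes no time and is no camera call.
- ctrl.finish_job(): hands the job in; it is judged then, once.
The state is a dict: "clock": time; "qpos": joint angles; "qd": joint speeds; "tau": joint torques, N m; "eef_pos": TCP position; "tool_rot": TCP orientation; "force": force on the tool from outside, world axes, zero at the start; "torque": the same for the moment, N m; "width": finger opening in mm; "gripper_force": force on a finger pad.
Only numpy, scipy, OpenCV 4.12 (cv2) and the standard library are available. Lean on these libraries where they do the work, as an engineer would, in place of code of your own. Each camera call takes 0.05 s, during which the arm holds its last target. There are 200 camera calls.

## Task

Take the sealed opal case - the upright one with a finger tab on its cap, on the white grading pad - and return it to the glass cabinet through the sprung hatch in the cabinet's top: push the two flaps down with the foot of the case and keep them held open with your fingers while you stand it upright inside the little brass rail on the shelf and, by feel, bed it on its felt with a light steady push, neither dropping it nor pressing hard. Let go of it while your fingers still hold the flaps, then draw straight out so that both flaps swing shut above it. Leave the other things where they are.

Things in the scene. Friction and masses are not known exactly. Their poses are not given: they have to be found in the camera images.
- case_mid (a point): Centre of the opal case, half-way up its 58 mm: a clear box 20 mm (its x) by 36 mm (its y) by 36 mm high with black foot and cap, and on the cap a black finger tab 8 mm (x) by 30 mm (y) by 22 mm high, in the middle. 55 to 110 g; stands upright on the pad at any yaw. Grip the tab by its two ends, 30 mm apart along y, fingertips just clear of the cap; a firm grip is harmless.
- case: The same case; this point is the centre of its foot, 29 mm below its centre, same axes.
- hatch (a point): Centre of the hatch, level with the upper surface of the cabinet's top, 132 mm above the desk; x across the hatch, y along it, z up. The hole is 54 mm (x) by 132 mm (y), the top 8 mm thick; two brass flaps fill it, flat, 2 mm below the surface. The case goes in upright, its 20 mm side along this x and its 36 mm side along this y (either way round), straight down on the centre.
- cabinet: Glass cabinet 180 (x) by 220 (y) by 132 mm high, fixed; origin on the desk under the hatch. Inside, centred under the hatch and square to it, a round-topped brass rail 5.5 mm high encloses a felt rest 25 (x) by 41 mm (y) where the case stands. Its height changes from day to day and is not measured: 77 to 100 mm below the hatch point, so the standing case's tab ends 19 to 42 mm below it.
- flap_near (a joint): Angle (rad) of the flap hinged on the hatch's -x edge: 0 shut, grows as its free edge goes down, at most 1.5. 26 mm from hinge to free edge, 129 mm long. Its spring takes about 3 N to start with the case in the middle; held open by the case or fingers it leans on them at about 0.9 rad, free edge 21 to 23 mm below its hinge, with about 4 N sideways.
- flap_far (a joint): Angle (rad) of the like flap on the hatch's +x edge; their free edges meet on the hatch's middle line, along y. Both rub on case and fingers going down: the felt upward force shifts by up to about 6 N as a downward move starts or stops, and that is not yet the rest. On the rest it climbs 3 to 5 N for each further mm; about 5 N there, held a moment, beds the case, 15 N is too hard.
- pad: White grading pad, fixed, 170 mm by 270 mm, 4 mm thick, origin at the centre of its underside. The case, the jar and the gem box stand on it in a row, in any order, about 85 mm apart.
- jar: Bystander on the pad: round clear jar with a black lid, 37 mm across, 31 mm high; origin under its centre.
- gembox: Bystander on the pad: squat square gem box, 38 by 38 by 23 mm high; origin under its centre.
- loupe: Bystander: gold-tone loupe lying flat, 64 mm long, 18 mm high.
- gauge: Bystander: steel stone gauge lying flat, a dial 52 mm across with an arm, 135 mm long in all, 13 mm high; origin under the dial.
- tweezers: Bystander: steel tweezers lying flat, 155 mm long.
- scoop: Bystander: small steel stone scoop, 90 mm long, 12 mm high.
There are look-alikes about, which are no part of the job. Leave any pink look-alike of the case alone.

How it is judged (in metres and radians):
On the way, in this order (a step that is already met when the one before it is completed fails the run):
1. the foot of the case is down through the hatch with both flaps pushed open (value of joint each of flap_near, flap_far above 0.5 rad and z of case in the frame of hatch below -0.015 m and contact force between case and the fingers above 0.5 N), for 0.1 s.
2. the case, still held and with the flaps held open, is bedded on the rest with a light steady push (value of joint each of flap_near, flap_far above 0.3 rad and z of case in the frame of hatch below -0.0745 m and angle between case's own z axis and vertical below 0.12 rad and linear speed of case below 0.02 m/s and contact force between case and the fingers above 0.5 N and contact force between case and cabinet above 2.5 N), for 0.15 s.
3. the case stands upright on the shelf, let go and at rest, while the fingers still hold both flaps open (value of joint each of flap_near, flap_far above 0.3 rad and z of case in the frame of hatch below -0.0745 m and angle between case's own z axis and vertical below 0.12 rad and linear speed of case below 0.02 m/s and contact force between case and the fingers below 0.05 N), for 0.15 s.
At the end, for the whole second after the job is handed in: Both flaps are shut (within 0.06 rad), and the case stands at rest and upright (within 0.1 rad) on the shelf inside the brass rail, its foot at least 74.5 mm below the cabinet's upper surface and within 5 mm across and 6 mm along of the hatch's centre (value of joint each of flap_near, flap_far below 0.06 rad and angle between case's own z axis and vertical below 0.1 rad and z of case in the frame of hatch below -0.0745 m and x of case in the frame of hatch between -0.005 and 0.005 m and y of case in the frame of hatch between -0.006 and 0.006 m and linear speed of case below 0.01 m/s); the robot touches nothing.
It fails at once if the case is dropped (it falls, out of the fingers, faster than 0.18 m/s, i.e. from more than about 1.5 mm) (contact force between case and the fingers below 0.02 N and linear speed of case above 0.18 m/s).
It fails at once if the case is pressed or knocked against the cabinet, its flaps or its shelf with more than 15 N (contact force between case and cabinet above 15 N).
It fails at once if another thing is moved more than 15 mm (distance of any of jar, gembox, loupe, gauge, tweezers, scoop from where it was at the start of the episode above 0.015 m).
It also fails if it takes over 51 s, if anything falls off the work surface, if the arm or the gripper's body presses on something with over 40 N, if the wrist force passes 120 N, or if a joint passes its speed limit or range.

## Working session

There is one attempt and no reset: what is moved stays moved. The work goes in short steps, Python scripts to look and compute and a tool call to move; the robot and the scene stay as the last step left them, time stands still between calls to the robot, and variables do not carry over. Pictures are saved under pics/ and viewed, at most 10 in all, crops included, and the job is handed in when it is done.

Besides the shell and the picture viewer there is one more tool, called after ">>>" as name(argument=value, ...), one argument or row to a line, values as JSON. jog_arm: Moves the arm, as the interface text tells. Its arguments: {"type":"object","properties":{"increments":{"type":"array","items":{"type":"number"}}},"required":["increments"]}

```bash
mkdir -p pics; ls; python3 - <<'E'
from cell import ctrl
import cv2,numpy as np
for n in("scene","top"):
    cv2.imwrite(f"pics/{n}0.png",ctrl.get_image(n)[:,:,::-1]); p=ctrl.camera_params(n); print(n,{k:np.round(v,3).tolist() for k,v in p.items()})
s=ctrl.read_state(); print(s)
E
```

```text
pics
scene {'fx': 467.029, 'fy': 467.029, 'cx': 255.003, 'cy': 191.894, 'distortion': [-0.138, 0.0, 0.0, 0.0, 0.0], 'extrinsics': [[0.762, 0.647, 0.017, -442.742], [0.449, -0.508, -0.735, -198.088], [-0.467, 0.568, -0.678, 1717.2], [0.0, 0.0, 0.0, 1.0]]}
top {'fx': 453.542, 'fy': 453.542, 'cx': 262.295, 'cy': 191.714, 'distortion': [-0.161, 0.0, 0.0, 0.0, 0.0], 'extrinsics': [[-0.012, -1.0, 0.003, 11.992], [-0.992, 0.011, -0.129, 599.364], [0.129, -0.005, -0.992, 1578.223], [0.0, 0.0, 0.0, 1.0]]}
{'clock': 0.1, 'qpos': array([ 1.16822521,  0.62925949,  0.03846649,  1.51825512, -0.02702662,
        0.99629792, -0.01998863]), 'qd': array([-0.00088239, -0.0020941 , -0.00057882, -0.00229804,  0.00142697,
       -0.00014798,  0.00088496]), 'tau': array([ 2.67035713e-03, -5.64523816e+01,  1.23028155e+00, -1.93970275e+01,
        1.12377381e-02,  5.45376781e-03,  1.05076805e-05]), 'eef_pos': array([ 214.62861321, -612.95674878,  230.48175898]), 'tool_rot': array([-3.13989117e+00,  7.60052532e-06,  3.36750714e-01]), 'force': array([-0.11711044, -0.68330882, -0.01426073]), 'torque': array([ 0.00543651, -0.00241167, -0.01897882]), 'gripper_force': 0.0, 'width': 85.87571301083157}
```

View pics/scene0.png

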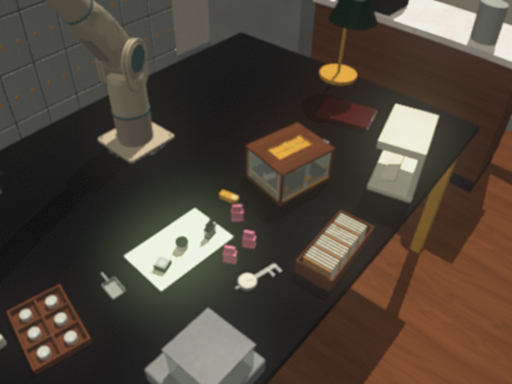

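View pics/top0.png

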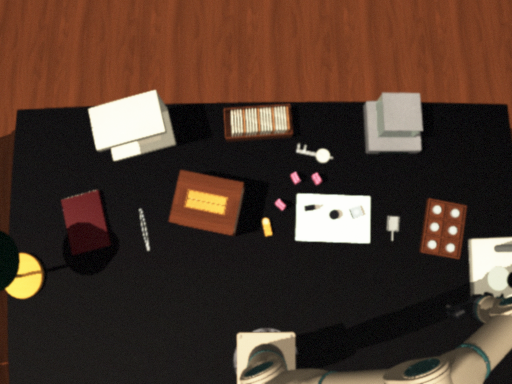

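Top view: the dark-capped clear case on the pad is at about (312,208), the jar at (335,214) and the gem box at (357,212). The pink look-alikes are at (280,204), (295,178) and (317,179), off the pad. The hatch is the brass rectangle at (207,202). The case fits the description because it is on the white pad, clear and black, with a tab. I'll confirm that in enlarged crops.

```bash
python3 - <<'E'
import cv2,numpy as np
t=cv2.imread("pics/top0.png");s=cv2.imread("pics/scene0.png")
def c(im,x,y,w,h,k): return cv2.resize(im[y:y+h,x:x+w],None,fx=k,fy=k,interpolation=cv2.INTER_CUBIC)
a=np.hstack([c(t,165,165,85,75,4.7059),c(t,295,190,40,37.5.__int__(),10)[:352]])
b=np.hstack([c(s,245,120,90,50,4.4444)[:222],c(s,190,210,50,28,8)[:222]])
print(a.shape,b.shape)
cv2.imwrite("pics/crop1.png",np.vstack([a,b]))
E
```

```text
Traceback (most recent call last):
ValueError: all the input array dimensions except for the concatenation axis must match exactly, but along dimension 0, the array at index 0 has size 353 and the array at index 1 has size 352
```

```bash
python3 - <<'E'
import cv2,numpy as np
t=cv2.imread("pics/top0.png");s=cv2.imread("pics/scene0.png")
def c(im,x,y,w,h): return cv2.resize(im[y:y+h,x:x+w],(400,300),interpolation=cv2.INTER_CUBIC)
cv2.imwrite("pics/crop1.png",np.vstack([np.hstack([c(t,167,170,80,60),c(t,295,193,40,30)]),np.hstack([c(s,250,120,80,60),c(s,190,212,40,30)])]))
E
```

```text
(no output)
```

View pics/crop1.png

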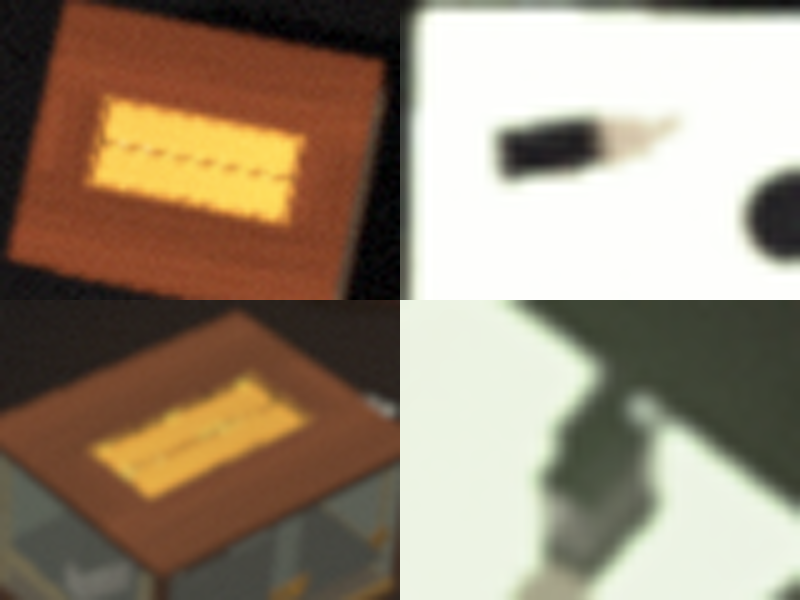

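The bottom-right crop confirms the case: a dark tab on a dark cap over a clear body, on the white pad. I'll fit the poses by matching rendered silhouettes to the pictures.

```bash
cat > h.py <<'E'
from cell import ctrl
import cv2,numpy as np
from scipy.optimize import minimize
P={n:ctrl.camera_params(n) for n in("scene","top")}
def proj(n,X):
    p=P[n];E=np.array(p["extrinsics"],float);K=np.array([[p["fx"],0,p["cx"]],[0,p["fy"],p["cy"]],[0,0,1.]])
    return cv2.projectPoints(np.array(X,float).reshape(-1,1,3),cv2.Rodrigues(E[:3,:3])[0],E[:3,3],K,np.array(p["distortion"],float))[0][:,0]
def box(x,y,th,sx,sy,z0,z1):
    c,s=np.cos(th),np.sin(th)
    return [(x+c*a*sx/2-s*b*sy/2,y+s*a*sx/2+c*b*sy/2,z) for a in(-1,1) for b in(-1,1) for z in(z0,z1)]
def render(n,boxes,roi,k=8):
    x0,y0,w,h=roi;m=np.zeros((h*k,w*k),np.uint8)
    for b in boxes:
        q=(proj(n,b)-[x0,y0]+.5)*k-.5
        cv2.fillConvexPoly(m,cv2.convexHull(np.round(q*16).astype(np.int32)),255,shift=4)
    m=cv2.GaussianBlur(m.astype(np.float32)/255,(0,0),.5*k)
    return cv2.resize(m,(w,h),interpolation=cv2.INTER_AREA)
def fit(mk,obs,p0,steps):
    # obs: list (cam, roi, mask)
    f=lambda p:sum(((render(n,mk(p),r)-m)**2).sum() for n,r,m in obs)
    S=np.vstack([p0]+[np.array(p0)+np.eye(len(p0))[i]*steps[i] for i in range(len(p0))])
    r=minimize(f,p0,method="Nelder-Mead",options=dict(initial_simplex=S,xatol=.01,fatol=1e-4,maxiter=400));return r.x,r.fun
def sub(im,roi): x,y,w,h=roi;return im[y:y+h,x:x+w].astype(np.float32)
def unproj(n,uv,z):
    return minimize(lambda q:((proj(n,[q[0],q[1],z])[0]-uv)**2).sum(),[550,0],method="Nelder-Mead",options=dict(xatol=.01,fatol=1e-6)).x
E
python3 - <<'E'
from h import *
t=cv2.imread("pics/top0.png");s=cv2.imread("pics/scene0.png")
for n in P:
    E=np.array(P[n]["extrinsics"]);print(n,-E[:3,:3].T@E[:3,3])
print("cab",unproj("top",(207,202),132),"case",unproj("top",(310,208),50), "case scene",unproj("scene",(209,227),50),"cab sc",unproj("scene",(289.5,147),132))
# hatch
R=(180,182,55,38);R2=(262,128,56,36)
g=lambda im,r:np.clip((sub(im,r)[:,:,1]-85)/90,0,1)
obs=[("top",R,g(t,R)),("scene",R2,g(s,R2))]
h=lambda p:[box(p[0],p[1],p[2],53,130,130,130)]
q=unproj("top",(207,202),132)
for o in(obs,obs[:1],obs[1:]):
    print("hatch",fit(h,o,[q[0],q[1],-.15],[8,8,.1]),o[0][2].sum())
# case
R=(299,199,21,17);R2=(198,214,22,34)
k=lambda im,r,a,b:np.clip((a-sub(im,r).min(2))/b,0,1)
o1=[("top",R,k(t,R,160,110))]
c=lambda p:[box(p[0],p[1],p[2],20,36,30,40),box(p[0],p[1],p[2],8,30,40,62)]
q=unproj("top",(310,208),45)
for th in(.1,-.1): r=fit(c,o1,[q[0],q[1],th],[5,5,.1]);print("case",r,o1[0][2].sum())
cv2.imwrite("pics/m.png",np.vstack([cv2.resize(np.hstack([render("top",c(r[0]),R),o1[0][2]]),None,fx=15,fy=15,interpolation=0)])*255)
E
```

```text
scene [1228.15580845 -789.1857993  1026.08728272]
top [ 391.58995926   12.9869475  1642.15028059]
cab [5.54726562e+02 2.42285156e-02] case [ 538.0782424  -162.70058148] case scene [ 552.91771023 -170.79130663] cab sc [558.40458463 191.84421029]
hatch (array([ 5.54726562e+02,  2.42285156e-02, -1.50000000e-01]), np.float64(992.4822998046875)) 703.6555
hatch (array([ 5.54726562e+02,  2.42285156e-02, -1.50000000e-01]), np.float64(665.776123046875)) 703.6555
hatch (array([ 5.54726562e+02,  2.42285156e-02, -1.50000000e-01]), np.float64(326.7061767578125)) 399.0
case (array([ 5.41812299e+02, -1.63050274e+02,  1.75938391e-01]), np.float64(8.555855751037598)) 40.954544
case (array([ 5.41634135e+02, -1.63923895e+02,  3.47825414e-03]), np.float64(9.557500839233398)) 40.954544[ WARN:0@0.780] global loadsave.cpp:1063 imwrite_ Unsupported depth image for selected encoder is fallbacked to CV_8U.
```

```bash
sed -i 's/\[550,0\]/[550,50]/' h.py; python3 - <<'E'
from h import *
t=cv2.imread("pics/top0.png");s=cv2.imread("pics/scene0.png")
R=(180,182,55,38);R2=(262,128,56,36)
g=lambda im,r:np.clip((sub(im,r)[:,:,1]-85)/90,0,1)
o=[("top",R,g(t,R)),("scene",R2,g(s,R2))]
h=lambda p:[box(p[0],p[1],p[2],53,130,130,130)]
for oo in(o,o[:1],o[1:]):
    x,f=fit(h,oo,[557,190,-.2],[8,8,.1]);print("hatch",x.round(3),f)
hx=x
R=(299,199,21,17);R2=(200,214,20,32)
k=lambda im,r,a,b:np.clip((a-sub(im,r).min(2))/b,0,1)
o=[("top",R,k(t,R,160,110))]
c=lambda p:[box(p[0],p[1],p[2],20,36,30,40),box(p[0],p[1],p[2],8,30,40,62)]
x,f=fit(c,o,[542,-163,.1],[5,5,.1]);print("case",x,f)
# overlay
A=[]
for im,n,r in((t,"top",(295,193,40,30)),(s,"scene",(190,212,40,30))):
    k=10;cr=cv2.resize(im[r[1]:r[1]+r[3],r[0]:r[0]+r[2]],(400,300),interpolation=cv2.INTER_CUBIC)
    for b in(box(*x,20,36,4,40),box(*x,8,30,40,62)):
        q=((proj(n,b)-[r[0],r[1]]+.5)*k-.5).astype(int)
        for i in range(8):
            for j in(1,2,4):
                if not i&j: cv2.line(cr,tuple(map(int,q[i])),tuple(map(int,q[i|j])),(0,0,255),1)
    A.append(cr)
cv2.imwrite("pics/ov.png",np.hstack(A))
E
```

```text
hatch [ 5.56377e+02  1.94891e+02 -2.03000e-01] 48.401206970214844
hatch [ 5.55926e+02  1.94951e+02 -2.04000e-01] 38.08351135253906
hatch [ 5.57058e+02  1.94694e+02 -2.10000e-01] 9.497665405273438
case [ 5.41940050e+02 -1.63592960e+02  2.01667993e-01] 8.567459106445312
```

View pics/ov.png

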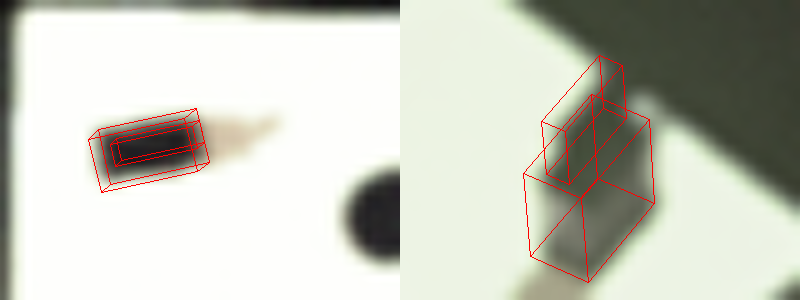

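```bash
python3 - <<'E'
from h import *
t=cv2.imread("pics/top0.png");s=cv2.imread("pics/scene0.png")
R=(299,199,19,17);R2=(202,226,16,20)
k=lambda im,r,a,b:np.clip((a-sub(im,r).min(2))/b,0,1)
for a,b in((252,60),(235,100),(200,120)):
    ot=[("top",(299,199,16,17),k(t,(299,199,16,17),a,b))]; os=[("scene",R2,k(s,R2,min(a,225),b))]
    ct=lambda p:[box(p[0],p[1],p[2],20,36,4,40),box(p[0],p[1],p[2],8,30,40,62)]
    for o in(ot,os,ot+os):
        for th in (.05,.25):
            x,f=fit(ct,o,[543,-164,th],[5,5,.1]);print(a,len(o),o[0][0],x.round(2),round(f,2))
print(s[236,196:216].min(1),s[215,150:200:6].min(1))
E
```

```text
252 1 top [ 5.4294e+02 -1.6253e+02  1.2000e-01] 1.12
252 1 top [ 5.4300e+02 -1.6247e+02  1.2000e-01] 1.11
252 1 scene [ 5.4881e+02 -1.6904e+02  1.8000e-01] 28.59
252 1 scene [ 5.4939e+02 -1.6948e+02  2.0000e-01] 28.41
252 2 top [ 5.4479e+02 -1.6404e+02  1.7000e-01] 38.97
252 2 top [ 5.4459e+02 -1.6370e+02  1.6000e-01] 38.86
235 1 top [ 5.4296e+02 -1.6467e+02  1.5000e-01] 1.85
235 1 top [ 5.4299e+02 -1.6467e+02  1.5000e-01] 1.9
235 1 scene [ 5.4735e+02 -1.6689e+02  2.6000e-01] 20.09
235 1 scene [ 5.4727e+02 -1.6688e+02  2.9000e-01] 20.26
235 2 top [ 5.4437e+02 -1.6385e+02  2.3000e-01] 27.27
235 2 top [ 5.4445e+02 -1.6436e+02  2.2000e-01] 27.33
200 1 top [ 5.4327e+02 -1.6666e+02  1.8000e-01] 6.21
200 1 top [ 5.4322e+02 -1.6707e+02  1.7000e-01] 6.2
200 1 scene [ 5.4377e+02 -1.6220e+02  4.4000e-01] 12.01
200 1 scene [ 5.4373e+02 -1.6216e+02  4.4000e-01] 12.01
200 2 top [ 5.4382e+02 -1.6344e+02  3.8000e-01] 23.23
200 2 top [ 5.4381e+02 -1.6353e+02  3.8000e-01] 23.21
[228 228 228 228 229 229 227 205 145 104  99 102 101  93  84  98 142 190
 222 227] [ 49  52  54  56  58  60 225 227 227]
```

```bash
cat > m.py <<'E'
from cell import ctrl
import numpy as np,sys
from scipy.spatial.transform import Rotation as Ro
def inc(pos,yaw):
    s=ctrl.read_state();R=Ro.from_euler("xyz",s["tool_rot"]);T=Ro.from_euler("xyz",[np.pi,0,yaw])
    print("t",round(s["clock"],2),"p",s["eef_pos"].round(2),"rpy",s["tool_rot"].round(4),"F",s["force"].round(2),"w",round(s["width"],1),"-> cm",(R.inv().apply(np.array(pos)-s["eef_pos"])/10).round(3),"deg",np.degrees((R.inv()*T).as_rotvec()).round(2))
if __name__=="__main__": a=list(map(float,sys.argv[1:]));inc(a[:3],a[3])
E
python3 m.py 543.5 -164.5 130 .15
```

```text
t 0.1 p [ 214.63 -612.96  230.48] rpy [-3.1399  0.      0.3368] F [-0.12 -0.68 -0.01] w 85.9 -> cm [ 45.858 -31.443  10.101] deg [-1.00e-01  1.00e-02  1.07e+01]
```

>>> jog_arm(
  increments=[8.5, 45.86, -31.44, 10.1, 0, 0, 10.7, 8.5, 45.86, -31.44, 10.1, 0, 0, 10.7, 8.5, 45.86, -31.44, 10.1, 0, 0, 10.7, 8.5, 45.86, -31.44, 10.1, 0, 0, 10.7, 8.5, 45.86, -31.44, 10.1, 0, 0, 10.7, 8.5, 45.86, -31.44, 10.1, 0, 0, 10.7, 8.5, 45.86, -31.44, 10.1, 0, 0, 10.7, 8.5, 45.86, -31.44, 10.1, 0, 0, 10.7, 8.5, 45.86, -31.44, 10.1, 0, 0, 10.7, 8.5, 45.86, -31.44, 10.1, 0, 0, 10.7, 8.5, 45.86, -31.44, 10.1, 0, 0, 10.7, 8.5, 45.86, -31.44, 10.1, 0, 0, 10.7, 8.5, 45.86, -31.44, 10.1, 0, 0, 10.7, 8.5, 45.86, -31.44, 10.1, 0, 0, 10.7, 8.5, 45.86, -31.44, 10.1, 0, 0, 10.7, 8.5, 45.86, -31.44, 10.1, 0, 0, 10.7],
)

```text
clock: 1.7
eef_pos: [542.8, -167.4, 130.7]
tool_rot: [3.141, 0.0, 0.147]
force: [0.4, -1.5, -0.5]
width: 85.0
gripper_force: 0.0
```

```bash
python3 m.py 543.5 -164.5 42 .15; python3 - <<'E'
from h import *
A=[]
for n,r in(("top",(285,185,60,45)),("scene",(180,195,60,45))):
    im=ctrl.get_image(n)[:,:,::-1];cv2.imwrite(f"pics/{n}1.png",im)
    A.append(cv2.resize(im[r[1]:r[1]+r[3],r[0]:r[0]+r[2]],(400,300),interpolation=cv2.INTER_CUBIC))
cv2.imwrite("pics/c2.png",np.hstack(A))
E
```

```text
t 1.7 p [ 542.81 -167.42  130.68] rpy [3.1407e+00 2.0000e-04 1.4660e-01] F [ 0.43 -1.5  -0.5 ] w 85.0 -> cm [ 0.113 -0.287  8.868] deg [ 0.05  0.01 -0.2 ]
```

View pics/c2.png

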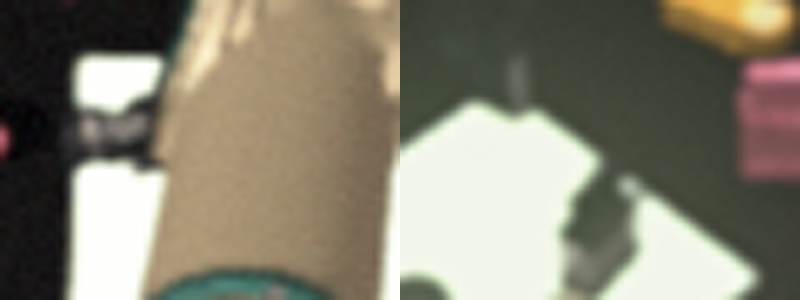

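The view shows the case still standing on the pad. The gripper is above it and doesn't block the scene camera. I'll descend with the fingers at 6 cm.

>>> jog_arm(
  increments=[6, 0, 0, 0, 0, 0, 0, 6, 0, 0, 2, 0, 0, 0, 6, 0, 0, 4, 0, 0, 0, 6, 0, 0, 5.5, 0, 0, 0, 6, 0, 0, 6.5, 0, 0, 0, 6, 0, 0, 7, 0, 0, 0, 6, 0, 0, 7, 0, 0, 0],
)

```text
clock: 2.5
eef_pos: [543.6, -165.3, 60.0]
tool_rot: [-3.141, 0.001, 0.15]
force: [-0.0, -0.4, -0.5]
width: 60.3
gripper_force: 0.0
```

```bash
python3 m.py 543.5 -164.5 42 .15; python3 - <<'E'
from h import *
A=[]
for n,r in(("top",(285,185,60,45)),("scene",(180,195,60,45))):
    im=ctrl.get_image(n)[:,:,::-1];cv2.imwrite(f"pics/{n}2.png",im)
    A.append(cv2.resize(im[r[1]:r[1]+r[3],r[0]:r[0]+r[2]],(400,300),interpolation=cv2.INTER_CUBIC))
cv2.imwrite("pics/c3.png",np.hstack(A))
E
```

```text
t 2.5 p [ 543.56 -165.26   59.98] rpy [-3.1413e+00  6.0000e-04  1.4980e-01] F [-0.   -0.37 -0.45] w 60.3 -> cm [ 0.007 -0.076  1.798] deg [-0.01  0.04 -0.01]
```

View pics/c3.png

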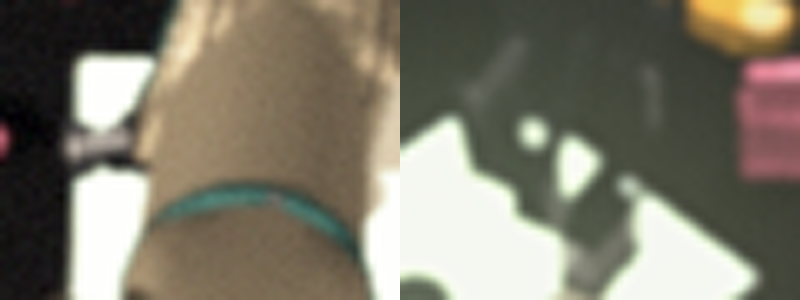

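The fingers straddle the tab. I'll descend the last 18 mm and close.

>>> jog_arm(
  increments=[6, 0, 0, 0.6, 0, 0, 0, 6, 0, 0, 1.2, 0, 0, 0, 6, 0, 0, 1.6, 0, 0, 0, 6, 0, 0, 1.8, 0, 0, 0, 6, 0, 0, 1.8, 0, 0, 0, 4.5, 0, 0, 1.8, 0, 0, 0, 3.8, 0, 0, 1.8, 0, 0, 0, 3.4, 0, 0, 1.8, 0, 0, 0, 3.0, 0, 0, 1.8, 0, 0, 0, 2, 0, 0, 1.8, 0, 0, 0, 2, 0, 0, 1.8, 0, 0, 0, 2, 0, 0, 1.8, 0, 0, 0, 2, 0, 0, 1.8, 0, 0, 0],
)

```text
clock: 3.9
eef_pos: [544.0, -164.9, 42.6]
tool_rot: [-3.141, -0.0, 0.15]
force: [-0.8, 2.1, 4.7]
width: 28.2
gripper_force: 58.9
```

```bash
python3 m.py 543.5 -164.5 120 .15
```

```text
t 3.9 p [ 543.97 -164.92   42.63] rpy [-3.1413e+00 -4.0000e-04  1.5020e-01] F [-0.83  2.12  4.73] w 28.2 -> cm [-0.037 -0.05  -7.737] deg [-0.01 -0.02  0.01]
```

>>> jog_arm(
  increments=[2, 0, 0, -0.5, 0, 0, 0, 2, 0, 0, -2, 0, 0, 0, 2, 0, 0, -5, 0, 0, 0, 2, 0, 0, -9, 0, 0, 0, 2, 0, 0, -13, 0, 0, 0, 2, 0, 0, -15.7, 0, 0, 0, 2, 0, 0, -15.7, 0, 0, 0, 2, 0, 0, -15.7, 0, 0, 0],
)

```text
clock: 4.7
eef_pos: [543.8, -165.5, 200.3]
tool_rot: [3.141, -0.001, 0.15]
force: [-0.1, -0.4, -1.7]
width: 28.3
gripper_force: 59.0
```

```bash
python3 m.py 556.4 194.9 200 -.205
```

```text
t 4.7 p [ 543.81 -165.53  200.34] rpy [ 3.1408e+00 -1.5000e-03  1.4960e-01] F [-0.14 -0.38 -1.68] w 28.3 -> cm [ 6.6170e+00 -3.5453e+01  1.5000e-02] deg [ 0.03 -0.09 20.32]
```

>>> jog_arm(
  increments=[2, 0.4, -2, 0, 0, 0, 2, 2, 1.2, -6, 0, 0, 0, 5, 2, 2, -10.5, 0, 0, 0, 8, 2, 2.8, -15, 0, 0, 0, 11, 2, 3.6, -19.5, 0, 0, 0, 14, 2, 4.5, -24, 0, 0, 0, 17, 2, 5.3, -28.5, 0, 0, 0, 19, 2, 6.1, -32.5, 0, 0, 0, 20.3, 2, 6.45, -34.6, 0, 0, 0, 20.3, 2, 6.6, -35.4, 0, 0, 0, 20.3, 2, 6.6, -35.4, 0, 0, 0, 20.3, 2, 6.6, -35.4, 0, 0, 0, 20.3, 2, 6.6, -35.4, 0, 0, 0, 20.3],
)

```text
clock: 6.0
eef_pos: [556.3, 192.1, 199.2]
tool_rot: [3.14, 0.0, -0.208]
force: [-0.0, 0.0, -1.1]
width: 28.3
gripper_force: 59.1
```

```bash
python3 m.py 556.4 194.9 200 -.205; python3 - <<'E'
from h import *
A=[]
for n,r in(("top",(167,165,80,60)),("scene",(250,105,80,60))):
    im=ctrl.get_image(n)[:,:,::-1];cv2.imwrite(f"pics/{n}3.png",im)
    A.append(cv2.resize(im[r[1]:r[1]+r[3],r[0]:r[0]+r[2]],(400,300),interpolation=cv2.INTER_CUBIC))
cv2.imwrite("pics/c4.png",np.hstack(A))
E
```

```text
t 6.0 p [556.32 192.05 199.2 ] rpy [ 3.1402  0.     -0.2076] F [-0.01  0.01 -1.14] w 28.3 -> cm [-0.051 -0.28  -0.08 ] deg [ 0.08  0.   -0.15]
```

View pics/c4.png

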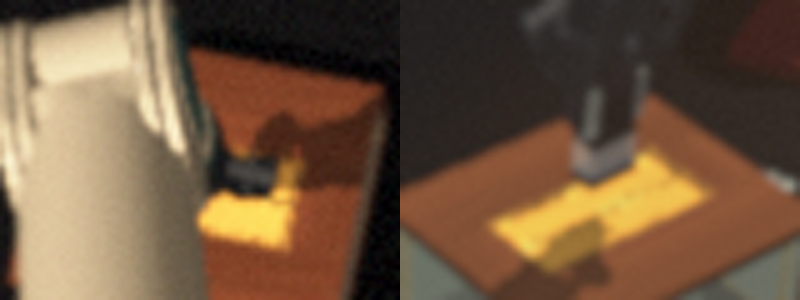

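The scene view shows the case hanging upright above the brass flaps at about (371,135) full-frame. I'll overlay the model to read its offset from the tool axis.

```bash
python3 - <<'E'
from h import *
s=ctrl.read_state();x,y,z=s["eef_pos"];th=s["tool_rot"][2];print(x,y,z,th,s["clock"])
im=cv2.imread("pics/scene3.png");r=(274,118,40,30);k=20
cr=cv2.resize(im[r[1]:r[1]+r[3],r[0]:r[0]+r[2]],(800,600),interpolation=cv2.INTER_CUBIC)
cr=cv2.convertScaleAbs(cr,alpha=1.4)
f=z-38.6
for b,col in((box(x,y,th,20,36,f,f+36),(0,0,255)),(box(x,y,th,8,30,f+36,f+58),(255,0,255)),(box(556.4,194.9,-.205,54,132,132,132),(0,255,0))):
    q=((proj("scene",b)-[r[0],r[1]]+.5)*k-.5).astype(int)
    for i in range(8):
        for j in(1,2,4):
            if not i&j: cv2.line(cr,tuple(map(int,q[i])),tuple(map(int,q[i|j])),col,1)
for d in((0,0),(5,0),(0,5)):
    print(proj("scene",[[x+np.cos(th)*d[0]-np.sin(th)*d[1],y+np.sin(th)*d[0]+np.cos(th)*d[1],f]]))
cv2.imwrite("pics/c5.png",cr)
E
```

```text
556.3860924792415 192.80270096789033 199.4134094396574 -0.20695742243144077 6.1
[[289.77520721 139.25520964]]
[[290.82484328 140.02133415]]
[[290.97750913 138.69618773]]
```

View pics/c5.png

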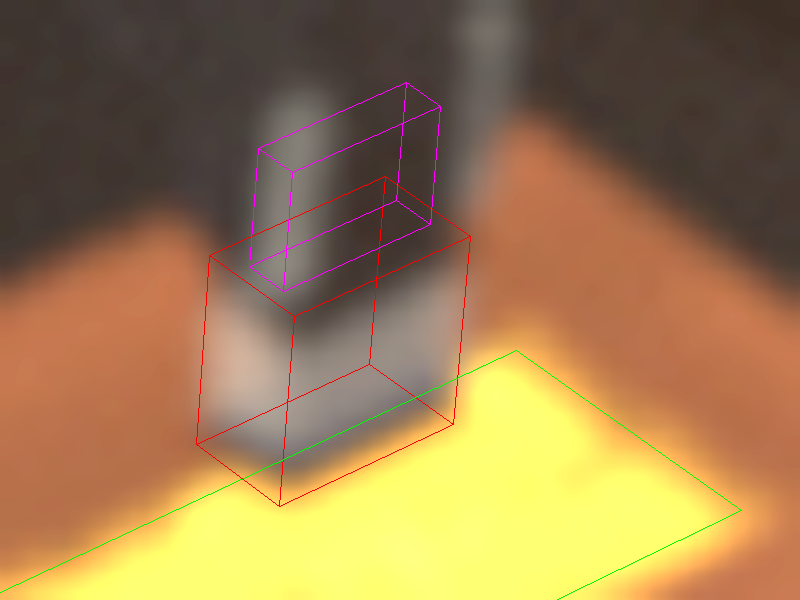

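```bash
python3 - <<'E'
from h import *
x,y,z,th=556.39,192.6,199.35,-.207   # picture taken just before this reading
f=z-38.6;c,s=np.cos(th),np.sin(th)
R=(280,131,22,15);R2=(262,128,56,36)
im=cv2.imread("pics/scene3.png");a=sub(im,R);sat=(a.max(2)-a.min(2))/(a.max(2)+1)
print((sat*100).astype(int))
mk=lambda p:[box(x+c*p[0]-s*p[1],y+s*p[0]+c*p[1],th,20,36,f,f+36)]
for hi,d in((.45,.3),(.5,.3),(.4,.3)):
    m=np.clip((hi-sat)/d,0,1);m[:,:]=m
    print(fit(mk,[("scene",R,m)],[0,0],[2,2]))
# hatch in hatch-frame offsets, scene image 0
im=cv2.imread("pics/scene0.png")
for lo,d in((85,90),(100,90),(90,60)):
    m=np.clip((sub(im,R2)[:,:,1]-lo)/d,0,1)
    print(fit(lambda p:[box(p[0],p[1],-.205,52,130,130,130)],[("scene",R2,m)],[557,194],[3,3]))
E
```

```text
[[58 59 59 57 50 30 11  9 11 12 20 26 24 25 22 22 33 47 56 59 59 59]
 [59 59 61 57 47 30 15 10 11 15 25 24 22 17 15 21 31 44 55 59 59 59]
 [59 59 59 55 42 29 21 17 16 18 20 18 15 14 15 19 28 43 56 59 59 58]
 [60 60 60 53 40 29 24 23 20 19 16 14 13 13 14 20 30 45 57 62 62 60]
 [59 61 58 53 39 29 24 21 17 15 13 14 13 13 14 19 32 50 59 62 63 63]
 [59 59 60 52 37 28 22 20 15 13 12 13 12 11 11 16 36 55 62 66 66 66]
 [59 60 58 52 36 24 19 17 14 13 12 11 12 10  9 18 45 60 63 65 66 67]
 [59 59 58 51 35 21 14 13 12 12 10 10 11 12 26 45 60 66 65 65 65 66]
 [59 59 60 54 40 20 12 10 11 10 10 13 27 45 58 65 67 67 66 66 65 66]
 [58 58 59 58 54 43 26 13  9 13 26 44 59 65 68 67 66 66 65 65 66 65]
 [58 58 59 61 61 61 57 46 38 47 59 65 69 68 67 66 65 65 65 66 66 66]
 [58 60 62 63 63 64 66 65 64 65 67 67 67 66 66 66 66 65 65 66 67 65]
 [62 63 64 65 64 64 66 67 67 67 67 65 65 64 65 65 65 63 63 65 65 65]
 [64 65 67 65 64 65 65 65 66 65 65 64 63 63 62 63 63 62 64 65 65 65]
 [67 67 67 65 65 65 65 65 65 65 64 63 62 60 60 61 63 63 64 65 65 65]]
(array([-7.26928711,  7.62939453]), np.float64(7.855654716491699))
(array([-6.39723396,  6.58867693]), np.float64(3.7711057662963867))
(array([-8.00572205,  8.94318008]), np.float64(14.218940734863281))
(array([557.03801513, 194.62880886]), np.float64(10.497186660766602))
(array([556.88393795, 194.49570709]), np.float64(29.771034240722656))
(array([557.09884262, 194.59823418]), np.float64(13.955202102661133))
```

>>> jog_arm(
  increments=[2, 0, 0, 0.8, 0, 0, 0, 2, 0, 0, 1.6, 0, 0, 0, 2, 0, 0, 2, 0, 0, 0, 2, 0, 0, 2, 0, 0, 0, 2, 0, 0, 2, 0, 0, 0],
)

```text
clock: 6.6
eef_pos: [556.1, 194.7, 179.1]
tool_rot: [3.141, 0.0, -0.204]
force: [-0.6, 0.9, -0.7]
width: 28.2
gripper_force: 59.1
```

```bash
python3 m.py 556.6 194.8 150 -.205;python3 - <<'E'
from h import *
im=cv2.imread("pics/scene3.png"); print(im[136:146,288,:].tolist())
E
```

```text
t 6.6 p [556.09 194.68 179.1 ] rpy [ 3.1414e+00  2.0000e-04 -2.0420e-01] F [-0.64  0.88 -0.68] w 28.2 -> cm [ 0.048 -0.023  2.91 ] deg [0.01 0.01 0.04]
[[100, 108, 119], [104, 111, 122], [104, 110, 119], [98, 104, 111], [85, 87, 94], [63, 82, 103], [59, 122, 167], [73, 167, 227], [80, 191, 240], [84, 199, 242]]
```

The brass edge in the red channel puts the foot corner near row 142, against 142.8 in the model, so the case is centred in the grip. I'll go down onto the flaps.

>>> jog_arm(
  increments=[2, 0.05, 0, 0.4, 0, 0, 0, 2, 0.05, 0, 0.8, 0, 0, 0, 2, 0.05, 0, 1.1, 0, 0, 0, 2, 0.05, 0, 1.4, 0, 0, 0, 2, 0.05, 0, 1.7, 0, 0, 0, 2, 0.05, 0, 2.0, 0, 0, 0, 2, 0.05, 0, 2.3, 0, 0, 0, 2, 0.05, 0, 2.6, 0, 0, 0, 2, 0.05, 0, 2.9, 0, 0, 0],
)

```text
clock: 7.5
eef_pos: [557.6, 194.8, 151.2]
tool_rot: [-3.14, -0.002, -0.204]
force: [-0.8, -0.6, 5.5]
width: 28.2
gripper_force: 59.8
```

>>> jog_arm(
  increments=[2, 0, 0, 0.3, 0, 0, 0, 2, 0, 0, 0.6, 0, 0, 0, 2, 0, 0, 0.9, 0, 0, 0, 2, 0, 0, 1.2, 0, 0, 0, 2, 0, 0, 1.5, 0, 0, 0, 2, 0, 0, 1.8, 0, 0, 0, 2, 0, 0, 2.1, 0, 0, 0, 2, 0, 0, 2.4, 0, 0, 0, 2, 0, 0, 2.7, 0, 0, 0, 2, 0, 0, 3.0, 0, 0, 0],
)

```text
clock: 8.5
eef_pos: [556.6, 194.6, 120.1]
tool_rot: [3.142, 0.0, -0.204]
force: [0.2, 0.9, 1.8]
width: 28.5
gripper_force: 59.4
```

```bash
python3 m.py 556.6 194.8 105 -.205
```

```text
t 8.5 p [556.59 194.55 120.07] rpy [ 3.1416  0.     -0.2043] F [0.19 0.91 1.83] w 28.5 -> cm [-0.004 -0.024  1.507] deg [0.   0.   0.04]
```

>>> jog_arm(
  increments=[2, 0, 0, 0.3, 0, 0, 0, 2, 0, 0, 0.6, 0, 0, 0, 2, 0, 0, 0.9, 0, 0, 0, 2, 0, 0, 1.2, 0, 0, 0, 2, 0, 0, 1.4, 0, 0, 0, 2, 0, 0, 1.6, 0, 0, 0, 2, 0, 0, 1.75, 0, 0, 0, 2, 0, 0, 1.85, 0, 0, 0],
)

```text
clock: 9.3
eef_pos: [556.5, 194.6, 101.6]
tool_rot: [3.142, 0.0, -0.204]
force: [0.1, -0.1, 2.3]
width: 27.7
gripper_force: 61.6
```

>>> jog_arm(
  increments=[2, 0, 0, 0.1, 0, 0, 0, 2, 0, 0, 0.2, 0, 0, 0, 2, 0, 0, 0.3, 0, 0, 0],
)

```text
clock: 9.6
eef_pos: [556.5, 194.5, 98.7]
tool_rot: [3.141, 0.0, -0.204]
force: [0.3, -0.4, 2.5]
width: 28.3
gripper_force: 61.6
```

>>> jog_arm(
  increments=[2, 0, 0, 0.1, 0, 0, 0, 2, 0, 0, 0.2, 0, 0, 0],
)

```text
clock: 9.8
eef_pos: [556.6, 194.5, 96.7]
tool_rot: [3.142, -0.0, -0.204]
force: [0.2, 0.2, 2.3]
width: 28.4
gripper_force: 61.6
```

>>> jog_arm(
  increments=[2, 0, 0, 0.1, 0, 0, 0, 2, 0, 0, 0.2, 0, 0, 0],
)

```text
clock: 10.0
eef_pos: [556.6, 194.6, 94.8]
tool_rot: [-3.142, -0.0, -0.204]
force: [-0.1, 0.3, 3.2]
width: 28.3
gripper_force: 61.6
```

>>> jog_arm(
  increments=[2, 0, 0, 0.1, 0, 0, 0, 2, 0, 0, 0.2, 0, 0, 0],
)

```text
clock: 10.2
eef_pos: [556.6, 194.6, 92.7]
tool_rot: [-3.142, -0.0, -0.204]
force: [-0.6, -0.9, 2.3]
width: 28.3
gripper_force: 61.6
```

>>> jog_arm(
  increments=[2, 0, 0, 0.1, 0, 0, 0, 2, 0, 0, 0.2, 0, 0, 0],
)

```text
clock: 10.4
eef_pos: [556.6, 194.6, 90.8]
tool_rot: [-3.142, -0.0, -0.204]
force: [-0.3, -0.6, 2.8]
width: 28.2
gripper_force: 61.6
```

>>> jog_arm(
  increments=[2, 0, 0, 0.1, 0, 0, 0, 2, 0, 0, 0.2, 0, 0, 0],
)

```text
clock: 10.6
eef_pos: [556.6, 194.6, 88.7]
tool_rot: [-3.142, -0.0, -0.204]
force: [-0.1, 0.6, 2.5]
width: 28.5
gripper_force: 61.6
```

>>> jog_arm(
  increments=[2, 0, 0, 0.1, 0, 0, 0, 2, 0, 0, 0.2, 0, 0, 0],
)

```text
clock: 10.8
eef_pos: [556.6, 194.6, 86.7]
tool_rot: [-3.142, -0.0, -0.204]
force: [1.1, -0.2, 2.9]
width: 28.6
gripper_force: 61.6
```

>>> jog_arm(
  increments=[2, 0, 0, 0.1, 0, 0, 0, 2, 0, 0, 0.2, 0, 0, 0],
)

```text
clock: 11.0
eef_pos: [556.6, 194.6, 84.7]
tool_rot: [3.142, 0.0, -0.204]
force: [0.0, -0.1, 1.7]
width: 28.5
gripper_force: 61.6
```

>>> jog_arm(
  increments=[2, 0, 0, 0.1, 0, 0, 0, 2, 0, 0, 0.2, 0, 0, 0],
)

```text
clock: 11.2
eef_pos: [556.6, 194.6, 82.7]
tool_rot: [-3.142, -0.0, -0.204]
force: [0.2, 0.2, 2.7]
width: 28.0
gripper_force: 61.6
```

>>> jog_arm(
  increments=[2, 0, 0, 0.1, 0, 0, 0, 2, 0, 0, 0.2, 0, 0, 0],
)

```text
clock: 11.4
eef_pos: [556.6, 194.6, 80.7]
tool_rot: [3.142, 0.0, -0.204]
force: [-0.1, 0.0, 2.6]
width: 28.4
gripper_force: 61.6
```

>>> jog_arm(
  increments=[2, 0, 0, 0.1, 0, 0, 0, 2, 0, 0, 0.2, 0, 0, 0],
)

```text
clock: 11.6
eef_pos: [556.7, 194.6, 78.9]
tool_rot: [-3.141, -0.0, -0.204]
force: [-0.8, -0.4, 5.8]
width: 28.4
gripper_force: 62.1
```

The force has risen by about 3 N at 91.7 mm below the hatch. I'll go down gently by 0.5 mm and hold to confirm.

>>> jog_arm(
  increments=[2, 0, 0, 0.05, 0, 0, 0, 2, 0, 0, 0.05, 0, 0, 0, 2, 0, 0, 0.05, 0, 0, 0],
)

```text
clock: 11.9
eef_pos: [556.8, 194.6, 78.8]
tool_rot: [-3.141, -0.0, -0.204]
force: [-0.8, -0.0, 5.7]
width: 28.3
gripper_force: 62.6
```

It is on something firm. I'll check by feel that it is inside the rail: lift 1 mm, then sweep sideways along y.

>>> jog_arm(
  increments=[2, 0, 0, -0.08, 0, 0, 0, 2, 0, 0.15, -0.08, 0, 0, 0, 2, 0, 0.3, -0.08, 0, 0, 0, 2, 0, 0.35, -0.08, 0, 0, 0, 2, 0, 0.35, -0.08, 0, 0, 0],
)

```text
clock: 12.4
eef_pos: [556.7, 194.3, 79.1]
tool_rot: [-3.137, -0.001, -0.203]
force: [1.9, 7.1, -1.1]
width: 28.1
gripper_force: 64.0
```

>>> jog_arm(
  increments=[2, 0, -0.2, 0, 0, 0, 0, 2, 0, -0.4, 0, 0, 0, 0, 2, 0, -0.6, 0, 0, 0, 0, 2, 0, -0.7, 0, 0, 0, 0, 2, 0, -0.7, 0, 0, 0, 0],
)

```text
clock: 12.9
eef_pos: [556.7, 194.9, 78.9]
tool_rot: [3.137, 0.001, -0.206]
force: [-0.4, -5.1, 2.9]
width: 28.1
gripper_force: 63.0
```

>>> jog_arm(
  increments=[2, 0, 0.3, 0, 0, 0, 0, 2, 0, 0.6, 0, 0, 0, 0, 2, 0, 0.8, 0, 0, 0, 0, 2, 0, 0.85, 0, 0, 0, 0, 2, 0, 0.85, 0, 0, 0, 0, 2, 0, 0.85, 0, 0, 0, 0],
)

```text
clock: 13.5
eef_pos: [556.1, 193.0, 79.3]
tool_rot: [-3.137, -0.001, -0.202]
force: [1.1, 5.2, -0.7]
width: 28.4
gripper_force: 63.3
```

```bash
python3 - <<'E'
from cell import ctrl
s=ctrl.read_state()
for k in("clock","eef_pos","tool_rot","force","torque"):print(k,s[k])
E
```

```text
clock 13.5
eef_pos [556.09506963 192.96142659  79.31290404]
tool_rot [-3.13732982e+00 -9.11048396e-04 -2.02381716e-01]
force [ 1.09889371  5.17515878 -0.70824794]
torque [ 1.08156128 -0.27484423 -0.16054372]
```

>>> jog_arm(
  increments=[2, 0, 0.1, 0, 0, 0, 0, 2, 0, 0.2, 0, 0, 0, 0, 2, 0, 0.2, 0, 0, 0, 0, 2, 0, 0.2, 0, 0, 0, 0],
)

```text
clock: 13.9
eef_pos: [555.8, 192.0, 79.3]
tool_rot: [-3.136, -0.001, -0.202]
force: [1.5, 7.1, -0.7]
width: 28.2
gripper_force: 63.5
```

>>> jog_arm(
  increments=[2, 0, -0.4, 0, 0, 0, 0, 2, 0, -0.7, 0, 0, 0, 0, 2, 0, -1.0, 0, 0, 0, 0, 2, 0, -1.2, 0, 0, 0, 0, 2, 0, -1.2, 0, 0, 0, 0, 2, 0, -1.2, 0, 0, 0, 0],
)

```text
clock: 14.5
eef_pos: [556.7, 195.7, 78.8]
tool_rot: [3.137, 0.002, -0.206]
force: [-1.8, -7.0, 3.5]
width: 28.1
gripper_force: 63.7
```

>>> jog_arm(
  increments=[2, 0, -0.1, 0, 0, 0, 0, 2, 0, -0.2, 0, 0, 0, 0, 2, 0, -0.2, 0, 0, 0, 0, 2, 0, -0.2, 0, 0, 0, 0],
)

```text
clock: 14.9
eef_pos: [557.0, 197.0, 78.7]
tool_rot: [3.136, 0.002, -0.207]
force: [-0.6, -7.4, 3.5]
width: 28.5
gripper_force: 63.6
```

>>> jog_arm(
  increments=[2, 0, 0.4, 0, 0, 0, 0, 2, 0, 0.8, 0, 0, 0, 0, 2, 0, 1.0, 0, 0, 0, 0, 2, 0, 1.0, 0, 0, 0, 0, 2, 0, 0.7, 0, 0, 0, 0, 2, 0, 0.7, 0, 0, 0, 0],
)

```text
clock: 15.5
eef_pos: [556.5, 195.1, 79.2]
tool_rot: [-3.141, 0.0, -0.204]
force: [-0.5, 1.5, 2.2]
width: 28.4
gripper_force: 63.1
```

>>> jog_arm(
  increments=[2, 0.15, 0, 0, 0, 0, 0, 2, 0.3, 0, 0, 0, 0, 0, 2, 0.4, 0, 0, 0, 0, 0, 2, 0.4, 0, 0, 0, 0, 0],
)

```text
clock: 15.9
eef_pos: [557.5, 194.9, 78.6]
tool_rot: [3.141, 0.006, -0.204]
force: [-6.2, 3.7, 3.8]
width: 28.3
gripper_force: 64.9
```

>>> jog_arm(
  increments=[2, -0.3, 0, 0, 0, 0, 0, 2, -0.6, 0, 0, 0, 0, 0, 2, -0.8, 0, 0, 0, 0, 0, 2, -0.8, 0, 0, 0, 0, 0],
)

```text
clock: 16.3
eef_pos: [555.7, 194.9, 79.4]
tool_rot: [-3.141, -0.006, -0.205]
force: [5.4, 2.0, -4.8]
width: 28.4
gripper_force: 64.6
```

>>> jog_arm(
  increments=[2, 0.2, 0, 0, 0, 0, 0, 2, 0.45, 0, 0, 0, 0, 0, 2, 0.4, 0, 0.05, 0, 0, 0, 2, 0.4, 0, 0.1, 0, 0, 0, 2, 0.4, 0, 0.1, 0, 0, 0],
)

```text
clock: 16.8
eef_pos: [556.4, 194.8, 78.8]
tool_rot: [-3.141, 0.0, -0.204]
force: [-2.0, 1.4, 5.3]
width: 28.0
gripper_force: 64.1
```

>>> jog_arm(
  increments=[2, 0, 0, 0.04, 0, 0, 0, 2, 0, 0, 0.07, 0, 0, 0, 2, 0, 0, 0.07, 0, 0, 0, 2, 0, 0, 0.07, 0, 0, 0, 2, 0, 0, 0.07, 0, 0, 0],
)

```text
clock: 17.3
eef_pos: [556.6, 194.8, 78.5]
tool_rot: [-3.141, -0.0, -0.204]
force: [-2.2, 2.2, 9.2]
width: 28.1
gripper_force: 64.0
```

Bedded at about 9 N. I'll ease the push and open the fingers while they still hold the flaps.

>>> jog_arm(
  increments=[2, 0, 0, -0.05, 0, 0, 0, 2, 0, 0, -0.07, 0, 0, 0, 2, 0, 0, -0.07, 0, 0, 0, 2.9, 0, 0, -0.07, 0, 0, 0, 3.2, 0, 0, -0.07, 0, 0, 0, 3.5, 0, 0, -0.07, 0, 0, 0, 3.8, 0, 0, -0.07, 0, 0, 0, 4.2, 0, 0, -0.07, 0, 0, 0, 4.6, 0, 0, -0.07, 0, 0, 0, 4.6, 0, 0, -0.07, 0, 0, 0, 4.6, 0, 0, -0.07, 0, 0, 0, 4.6, 0, 0, -0.07, 0, 0, 0],
)

```text
clock: 18.5
eef_pos: [556.3, 193.9, 77.7]
tool_rot: [3.141, 0.001, -0.205]
force: [-0.2, -1.7, -5.7]
width: 45.6
gripper_force: 5.9
```

>>> jog_arm(
  increments=[4.6, 0, 0, 0, 0, 0, 0, 4.6, 0, 0, 0, 0, 0, 0, 4.6, 0, 0, 0, 0, 0, 0, 4.6, 0, 0, 0, 0, 0, 0],
)

```text
clock: 18.9
eef_pos: [556.3, 194.0, 77.8]
tool_rot: [3.141, 0.001, -0.205]
force: [-0.4, -2.4, -7.0]
width: 45.9
gripper_force: 6.7
```

>>> jog_arm(
  increments=[4.6, 0, 0, -0.2, 0, 0, 0, 4.6, 0, 0, -0.5, 0, 0, 0, 4.6, 0, 0, -0.9, 0, 0, 0, 4.6, 0, 0, -1.4, 0, 0, 0, 4.6, 0, 0, -2, 0, 0, 0, 4.6, 0, 0, -2.6, 0, 0, 0, 4.6, 0, 0, -3.2, 0, 0, 0, 4.6, 0, 0, -3.8, 0, 0, 0, 4.6, 0, 0, -4.4, 0, 0, 0, 4.6, 0, 0, -5, 0, 0, 0, 4.6, 0, 0, -5.6, 0, 0, 0, 4.6, 0, 0, -6.2, 0, 0, 0, 4.6, 0, 0, -7, 0, 0, 0, 4.6, 0, 0, -9, 0, 0, 0, 4.6, 0, 0, -12, 0, 0, 0, 4.6, 0, 0, -15, 0, 0, 0, 4.6, 0, 0, -18, 0, 0, 0, 4.6, 0, 0, -18, 0, 0, 0],
)

```text
clock: 20.7
eef_pos: [560.3, 195.3, 264.0]
tool_rot: [-3.135, -0.01, -0.205]
force: [0.8, 0.7, -0.3]
width: 46.3
gripper_force: 0.0
```

```bash
python3 - <<'E'
from h import *
im=ctrl.get_image("scene")[:,:,::-1]
A=[cv2.resize(im[y:y+45,x:x+60],(400,300),interpolation=cv2.INTER_CUBIC) for x,y in((260,125),(250,150))]
cv2.imwrite("pics/c6.png",cv2.convertScaleAbs(np.hstack(A),alpha=1.4));s=ctrl.read_state();print(s["eef_pos"],s["force"])
E
```

```text
[558.84231158 194.99546887 261.62021726] [ 0.57805832 -0.2602783  -0.95907923]
```

View pics/c6.png

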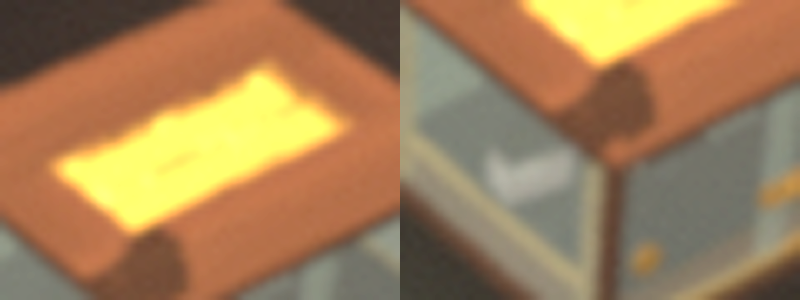

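Both flaps are shut and flat, the brass rectangle is intact, and the gripper is empty and clear. I'll hand in.

```bash
python3 -c "
from cell import ctrl
print(ctrl.finish_job())"
```

```text
the job is handed in; nothing more can be done
None
```

I stood the opal case on the cabinet shelf, bedded it by feel (the wrist force reached about 9 N) and let it go with the fingers still in the hatch; both flaps then looked shut in the picture, and I handed the job in at about 21 s, but no picture showed the case itself, so its place inside the rail rests on feel alone, and handing in returned no verdict.

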